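# Lay the angle bracket down on the layout fixture

### The job

Tip the upright aluminium angle bracket over onto its long leg, towards the blue stop bar, letting it down gently onto the rubber pad rather than letting it fall. Then push the lying bracket along the pad until the end of its long leg is flush against the stop bar, and leave it there. Do it all by pushing with the fingers, without picking the bracket up off the pad, and leave the other loose things alone.

Things in the scene. Friction and masses are not known exactly. Their poses are not given: they have to be found in the camera images.
- fixture: Layout fixture, fixed: aluminium base 130 x 320 mm (x by y) with a black rubber pad, and a blue stop bar across its +y end. Origin: centre of the underside; z up. Pad top at z = 12 mm, 118 mm wide, from y = -156 mm to the bar. The bar's face towards the pad is at y = +140 mm, its top at z = 36 mm (screw heads to 40 mm).
- bracket: Loose aluminium L bracket, 60 mm wide, about 0.3 kg, plates 10 mm thick, standing on its short leg on the pad, nearly aligned with the fixture. Origin: middle of the outer heel edge. Long leg: up +z to 115 mm, y = -10 to 0. Short leg: along -y to -85 mm, z = 0 to 10. Width x = -30 to +30. It must turn about the heel edge until its z axis points along the fixture's +y, short leg standing up.
- leg_end (a point): Centre of the end face of the bracket's long leg, at (0, -5, 115) mm in the bracket's frame; this face goes against the stop bar. Once the bracket lies down it is 5 mm above the pad and 35 to 80 mm short of the bar.
- heel (a point): Middle of the bracket's heel edge (its origin), about which it tips. The bracket overbalances at about 33 deg of tilt and would then fall by itself. As it goes over, the short leg swings up; its inner face can be held back from inside the L, so that the long leg comes down slowly.
- oil_bottle: Loose brown dropper bottle, 28 mm wide, 75 mm tall, standing; origin at the centre of its underside. Bystander.
- objective: Loose silver microscope objective with a black ring, 28 mm wide, 45 mm tall, standing; origin at the centre of its underside. Bystander.
- objective_case: Loose black round objective case, 42 mm wide, 70 mm tall, standing; origin at the centre of its underside. Bystander.
- filter_cube: Loose black filter cube, 46 x 38 x 36 mm; origin at the centre of its underside. Bystander.

How it is judged:
By the outcome, as a careful person would: the job done as asked, in the order asked, and still so for the second after the job is handed in, with the robot touching nothing.
It also fails if it takes over 58 s, if anything falls off the work surface, if the arm or the gripper's body presses on something with over 40 N, if the wrist force passes 120 N, or if a joint passes its speed limit or range.

### The arm

A 6-joint arm with a two-finger parallel gripper is mounted at the origin on a cart in front of the work surface, level with it; the furniture and walls round the work are solid. World frame = base frame: x ahead of the robot, y to its left, z up, the work surface at z = 0. Lengths are in m, angles in rad, forces in N, time in s.
With the tool pointing down it reaches from about 0.3 to 1 m from the base axis. Payload 5.1 kg.
Tool frame: the origin (TCP) lies midway between the tips of the shut fingers; the grasp point (between the pads) lies 19 mm behind it; z points along the fingers, y is the line along which they close (so a half turn about z gives the same grasp; the last joint's range is limited). The gripper opens to 95 mm and grips with 3 to 60 N. Pads are 20 mm wide; open, the fingers measure 119 mm over their backs; the gripper's body (75 mm by 180 mm) begins 59 mm behind the grasp point.
Start: joints at [1.101, 0.124, 1.65, -0, 1.367, -0.083], TCP at [0.245, 0.602, 0.215] pointing down, gripper open.
Joint ranges: [-2.61, 2.61], [-1.02, 2.33], [0.03, 2.71], [-1.35, 4.49], [0.32, 2.68], [-2.91, 2.91]. Speed limits (rad/s): [2.57, 2.57, 3.14, 3.14, 3.14, 3.14].

### API

Orientations are given as a unit quaternion [w, x, y, z].
In Python, from workcell import readout, vision, env gives the robot as it stands.
- The arm moves only by the tool move_arm, never from a script. Its argument "plan" is a list of rows, each a list of 2 entries, a list of its own where there are three numbers: the shift along the tool's x, y, z in mm, then the turn about the tool's z in degrees. In form: [[[x, y, z], roll], ...]. A call has 1 to 20 rows; each row shifts and turns the commanded pose from where the row before left it, along the tool's axes as they then stand; what a row does not reach is not made up. A row lasts 1/8 s, in which the tool goes at most 62.5 mm and 10.7 degrees, less where a joint would pass 70% of its speed; a pose out of reach is approached as far as the arm can. A call with a gripper value outside its range is refused whole. "grip" is the opening, from -1 (shut) to 1 (fully open), set as the call begins (left out, the last holds). The fingers move at their own pace and stop on an object; "force" is the grip in N (left out, the last holds). Time passes only in rows, so rows that do not move let the fingers close. It gives the time, the measured TCP pose, the force, the opening and the grip force at its end, in the units of the state.
- readout.state(): the state, without advancing time (a new reading comes with each control period).
- vision.read_camera(name): name is "scene" or "top"; returns (picture, depth): 480x640x3 uint8, red, green, blue; 480x640 float32, m along the optical axis (not along the pixel's ray), 0 where there is no reading.
- vision.calibration(name): a dict with "K" (3x3 intrinsics, pixels), "world_from_camera" (4x4, takes a point from camera to world coordinates). Camera axes: x right, y up, looking along -z (the intrinsics and any distortion apply to the point x, -y, -z); pixel columns grow to the right and rows downward; lengths in m; the calibration is good to about 2 mm. A picture is of the moment at which its call begins. calibration takes no time and is no camera call.
- env.job_done(): hands the job in; it is judged then, once.
The state is a dict: "clock": time; "q": joint angles; "joint_vel": joint speeds; "tau": joint torques, N m; "position": TCP position; "orientation": TCP orientation; "force": force on the tool from outside, world axes, zero at the start; "moment": the same for the moment, N m; "finger_gap": finger opening in m; "grip_force": force on a finger pad.
Only numpy, scipy, OpenCV 4.12 (cv2) and the standard library are available. Lean on these libraries where they do the work, as an engineer would, in place of code of your own. Each camera call takes 0.05 s, during which the arm holds its last target. There are 200 camera calls.

## Working session

There is one attempt and no reset: what is moved stays moved. The work goes in short steps, Python scripts to look and compute and a tool call to move; the robot and the scene stay as the last step left them, time stands still between calls to the robot, and variables do not carry over. Pictures are saved under pics/ and viewed, at most 10 in all, crops included, and the job is handed in when it is done.

Besides the shell and the picture viewer there is one more tool, called after ">>>" as name([rows], argument=value, ...), one row to a line, values as JSON. move_arm: Moves the arm, as the interface text tells. Its arguments: {"type":"object","properties":{"plan":{"type":"array"},"grip":{"type":"number"},"force":{"type":"number"}},"required":["plan"]}

```bash
mkdir -p pics; cat > h.py <<'E'
import numpy as np, cv2
from workcell import readout, vision, env
def cloud(name):
    im,d=vision.read_camera(name); c=vision.calibration(name); K=np.array(c["K"]);T=np.array(c["world_from_camera"])
    v,u=np.mgrid[:480,:640]
    x=(u-K[0,2])/K[0,0]*d; y=(v-K[1,2])/K[1,1]*d
    P=np.stack([x,-y,-d,np.ones_like(d)],-1)@T.T
    P=P[...,:3]; P[d==0]=np.nan
    return im,P
E
python3 - <<'E'
from h import *
print(readout.state())
ims=[]
for n in("scene","top"):
    im,P=cloud(n); np.save(f"/tmp/{n}.npy",P); cv2.imwrite(f"pics/{n}0.png",im[...,::-1])
    c=vision.calibration(n);print(n,c.keys(),np.round(c["K"],1).tolist(),np.round(c["world_from_camera"],3).tolist())
E
```

```text
{'clock': 0.0, 'q': array([ 1.10140897e+00,  1.24502730e-01,  1.65167040e+00, -9.32668137e-06,
        1.36749353e+00, -8.26277618e-02]), 'joint_vel': array([-0.00121325,  0.00143021, -0.00109786,  0.00059748,  0.00125341,
       -0.00047534]), 'tau': array([ 1.01989262e-03, -4.17589045e+01, -3.59941256e+01,  7.75434310e-02,
        4.89225250e-02, -1.45307808e-04]), 'position': array([0.24492766, 0.60139496, 0.21339072]), 'orientation': array([-2.78206586e-04,  1.92175752e-01,  9.81359977e-01, -9.98996753e-04]), 'force': array([ 0.19265512, -0.52709144, -0.58835678]), 'moment': array([ 0.00371452, -0.01433899,  0.00730472]), 'grip_force': 0.0, 'finger_gap': 0.0951050546866083}
scene dict_keys(['K', 'world_from_camera']) [[613.6, 0.0, 321.0], [0.0, 613.6, 247.5], [0.0, 0.0, 1.0]] [[0.531, 0.546, -0.648, -0.456], [-0.847, 0.332, -0.415, -0.599], [-0.011, 0.769, 0.639, 1.044], [0.0, 0.0, 0.0, 1.0]]
top dict_keys(['K', 'world_from_camera']) [[469.3, 0.0, 311.4], [0.0, 469.3, 245.8], [0.0, 0.0, 1.0]] [[0.009, 0.998, -0.062, 0.413], [-1.0, 0.008, -0.01, 0.022], [-0.009, 0.062, 0.998, 1.412], [0.0, 0.0, 0.0, 1.0]]
```

View pics/scene0.png

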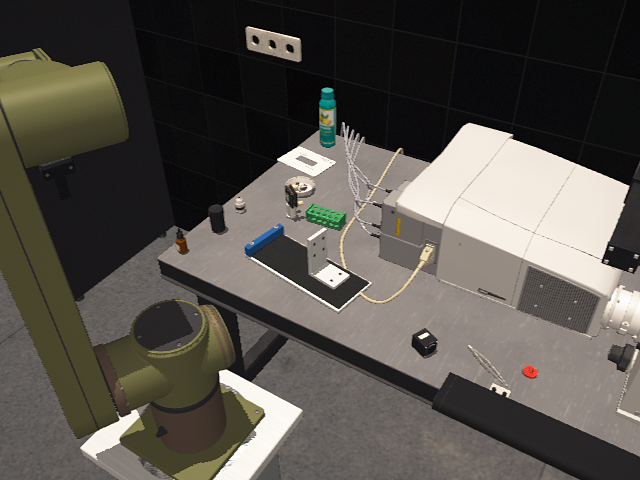

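View pics/top0.png

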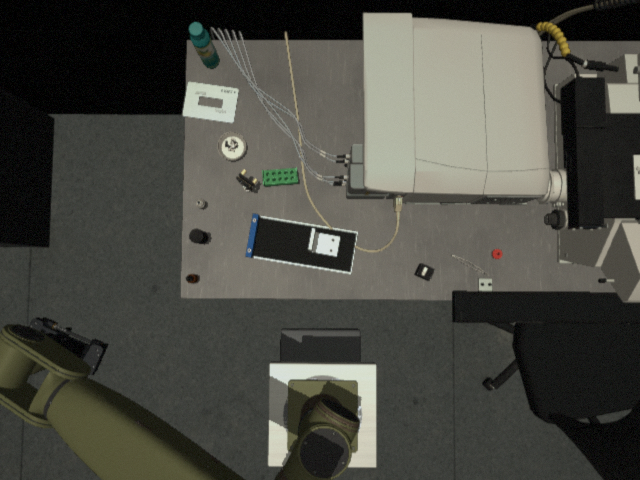

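The fixture lies at top px (248–357, 215–272) with the blue bar at its left (+y) end. The bracket stands at top px (310–340, 228–255). Bottle, case and objective are at the far left, and the cube at (425, 271). Next I measure the fixture and bracket.

```bash
python3 - <<'E'
from h import *
for n in("top","scene"):
    P=np.load(f"/tmp/{n}.npy"); im=cv2.imread(f"pics/{n}0.png").astype(int)
    b,g,r=im[...,0],im[...,1],im[...,2]
    roi=(P[...,0]>.25)&(P[...,0]<.65)&(P[...,1]>-.15)&(P[...,1]<.35)
    blue=roi&(b>90)&(b-r>50)&(P[...,2]>.03)&(P[...,2]<.045)
    q=P[blue]; rect=cv2.minAreaRect((q[:,:2]*1000).astype(np.float32)); print(n,"bar top",len(q),rect,np.median(q[:,2]))
    m=roi&(P[...,2]>.112)&(P[...,2]<.14)
    q=P[m]; print("leg top",len(q),cv2.minAreaRect((q[:,:2]*1000).astype(np.float32)) if len(q)>3 else 0, np.median(q[:,2]))
    m=roi&(P[...,2]>.017)&(P[...,2]<.027)&(r>150)
    q=P[m]; print("short leg",len(q),cv2.minAreaRect((q[:,:2]*1000).astype(np.float32)),np.median(q[:,2]))
    m=roi&(P[...,2]>.008)&(P[...,2]<.016)&(r<70)&(b<70)
    q=P[m]; 
    print("pad",len(q),cv2.minAreaRect((q[:,:2]*1000).astype(np.float32)),np.median(q[:,2]))
    m=roi&(P[...,2]>.03)&(P[...,2]<.12)&(r>60)&(abs(b-r)<30)
    q=P[m]; print("leg face",len(q),np.median(q,0),cv2.minAreaRect((q[:,:2]*1000).astype(np.float32)))
E
```

```text
top bar top 188 ((528.8277587890625, 212.27748107910156), (16.800426483154297, 126.71448516845703), 81.12944793701172) 0.0356244616771314
leg top 136 ((583.7694702148438, -35.37895202636719), (55.772090911865234, 247.2810516357422), 41.443328857421875) 0.1264723309903646
short leg 375 ((510.9012451171875, 11.955001831054688), (319.4955139160156, 63.132503509521484), 74.27301788330078) 0.02164415023175681
pad 2536 ((535.4994506835938, 100.490478515625), (216.768310546875, 498.811767578125), 0.4170931577682495) 0.011911915626887093
leg face 123 [ 0.64120456 -0.06794721  0.08399791] ((555.6548461914062, 40.09956359863281), (143.59669494628906, 407.6616516113281), 11.500456809997559)
scene bar top 193 ((527.7720947265625, 208.8517608642578), (24.49460792541504, 130.67193603515625), 80.02212524414062) 0.03619334036645938
leg top 414 ((582.5850219726562, -39.288246154785156), (56.7646484375, 250.90576171875), 41.65902328491211) 0.1248433944759732
short leg 438 ((519.7933349609375, -12.396499633789062), (256.9754943847656, 115.72118377685547), 51.11521911621094) 0.022056317504218437
pad 2472 ((514.399169921875, 126.783447265625), (443.6766357421875, 119.90786743164062), 80.77505493164062) 0.012078964441461837
leg face 1306 [ 0.64121762 -0.08295517  0.07485193] ((542.2144775390625, 89.87596130371094), (147.08657836914062, 512.2130737304688), 11.576289176940918)
```

```bash
cat >> h.py <<'E'
YAW=np.deg2rad(-9.0); ey=np.array([-np.sin(YAW),np.cos(YAW)]); ex=np.array([np.cos(YAW),np.sin(YAW)])
C=np.array([.5288,.2123])-.150*ey
def fx(P): # world->fixture
    d=P[...,:2]-C; return np.stack([d@ex,d@ey,P[...,2]],-1)
E
python3 - <<'E'
from h import *
np.set_printoptions(precision=1,suppress=True)
print("C",C*1000)
for n in("top","scene"):
    P=np.load(f"/tmp/{n}.npy"); im=cv2.imread(f"pics/{n}0.png").astype(int); F=fx(P)*1000
    b,g,r=im[...,0],im[...,1],im[...,2]; x,y,z=F[...,0],F[...,1],F[...,2]
    roi=(abs(x)<80)&(abs(y)<175)
    def rep(s,m):
        q=F[m&roi]
        if len(q)<5: print(n,s,len(q));return
        print(n,s,len(q),"pct2/50/98 x",np.percentile(q[:,0],[1,50,99]),"y",np.percentile(q[:,1],[1,50,99]),"z",np.percentile(q[:,2],[1,50,99]),"rect",cv2.minAreaRect(q[:,:2].astype(np.float32)))
    rep("bar",(b-r>50)&(z>30)&(z<45))
    rep("base",(z>6)&(z<17))
    rep("legtop",(z>121))
    rep("leg",(z>40)&(y<120))
    rep("short",(z>18)&(z<28)&(y<120)&(r>120))
    q=F[roi&(z>35)&(z<118)&(y<100)&(abs(x)<33)]
    if len(q)>50: print("plane fit y=ax+c",np.polyfit(q[:,0],q[:,1],1),np.polyfit(q[:,2],q[:,1],1))
    rep("tall",(z>45))
for nm,(u,v) in dict(obj=(201,204),case=(200,237),bot=(193,279),cube=(425,271)).items():
    P=np.load("/tmp/top.npy"); print(nm,P[v,u]*1000,fx(P[v,u])*1000)
E
```

```text
C [505.3  64.1]
top bar 194 pct2/50/98 x [-62.4  -0.6  62.6] y [141.5 148.7 157.8] z [30.4 35.6 41.1] rect ((0.03089141845703125, 149.923828125), (126.70945739746094, 16.950851440429688), 0.18970295786857605)
top base 3485 pct2/50/98 x [-63.1  -4.1  65.3] y [-157.    10.6  139.7] z [ 6.2 11.5 16.7] rect ((1.008697509765625, -1.2404632568359375), (344.4745178222656, 157.19223022460938), 89.57489776611328)
top legtop 79 pct2/50/98 x [-17.3  12.6  41.3] y [-32.6 -27.9 -22.8] z [121.6 126.6 132.6] rect ((12.025375366210938, -27.836959838867188), (9.904658317565918, 58.989315032958984), 89.02425384521484)
top leg 93 pct2/50/98 x [-17.5  10.7  41.2] y [-33.2 -28.4 -22.9] z [ 60.6 125.8 132.5] rect ((11.984369277954102, -27.957632064819336), (10.147363662719727, 59.067203521728516), 89.02425384521484)
top short 397 pct2/50/98 x [-17.5  11.7  40.8] y [-106.7  -74.   -41.8] z [18.2 21.8 27.2] rect ((19.642305374145508, -0.47908782958984375), (217.84530639648438, 64.86395263671875), 83.758544921875)
top tall 94 pct2/50/98 x [-19.7  10.4  41.2] y [-33.2 -28.3 -10.4] z [ 55.  125.8 132.5] rect (
[... 828 characters left out ...]
356323242), (16.34341812133789, 65.36748504638672), 86.68959045410156)
scene short 542 pct2/50/98 x [-19.9   9.2  40.3] y [-111.1  -71.3  -31.2] z [18.1 22.2 27.7] rect ((13.898813247680664, -33.59882354736328), (162.8401336669922, 66.2059555053711), 84.64701080322266)
plane fit y=ax+c [ -0.1 -34. ] [  0.  -34.6]
scene tall 549 pct2/50/98 x [-20.3   6.2  40.6] y [-38.8 -34.6 -24.7] z [ 45.9  92.  129.5] rect ((9.986286163330078, -31.430143356323242), (16.34341812133789, 65.36748504638672), 86.68959045410156)
obj [619.3 363.1  37.2] [ 65.8 313.1  37.2]
case [518.9 356.   68.5] [-32.3 290.4  68.5]
bot [397.8 380.4  41.2] [-155.6  295.5   41.2]
cube [ 427.3 -297.9   32.8] [ -20.5 -369.8   32.8]
```

>>> move_arm([
  [[0,0,0],-6.5],
  [[0,0,0],-6.5],
  [[-22,-36,0],0],
  [[-22,-36,0],0],
  [[-22,-36,0],0],
  [[-22,-36,0],0],
  [[-22,-36,0],0],
  [[-22,-36,0],0],
  [[-22,-36,0],0],
  [[-22,-36,0],0],
  [[-22,-36,0],0],
  [[-22,-36,0],0],
  [[-22,-36,0],0],
  [[-22,-36,0],0],
  [[-22,-36,0],0],
  [[-22,-36,0],0],
  [[-22,-36,0],0],
  [[-22,-36,0],0],
  [[0,-5,0],0],
  [[0,0,0],0],
], grip=0.284)

```text
clock: 2.6
position: [0.4997, -0.0276, 0.2142]
orientation: [-0.001, 0.08, 0.997, 0.0]
force: [-0.6, -0.5, -1.2]
finger_gap: 0.0611
grip_force: 0.0
```

```bash
cat >> h.py <<'E'
def st():
    s=readout.state(); q=s["orientation"]
    from scipy.spatial.transform import Rotation as R
    M=R.from_quat([*q[1:],q[0]]).as_matrix(); f=s["force"]
    print("t%.2f"%s["clock"],"fix",np.round(fx(s["position"])*1000*[1,1,1],1),"tooly",round(float(np.degrees(np.arctan2(M[1,1],M[0,1]))),1),"z",np.round(M[:,2],3),"F fix",np.round([f[:2]@ex,f[:2]@ey,f[2]],2),"gap",round(s["finger_gap"]*1000,1))
E
python3 -c "
from h import *
st()
im,P=cloud('scene'); np.save('/tmp/s1.npy',P); cv2.imwrite('pics/s1.png',cv2.resize(im[150:330,200:440,::-1],(800,600)))"
```

```text
t2.60 fix [  8.8 -91.5 214.2] tooly 80.8 z [-0.001  0.001 -1.   ] F fix [-0.46 -0.63 -1.22] gap 61.1
```

View pics/s1.png

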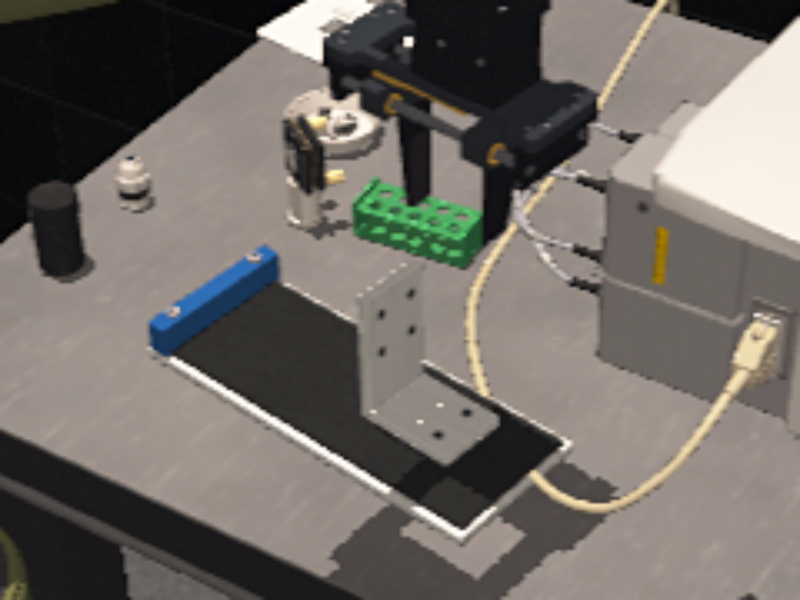

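The gripper hangs over the bracket with its two fingers at (415, 150) and (495, 190) of the crop, straddling along the fixture's y. The bracket still stands at (365–495, 265–460). I'll check the machine's clearance before descending.

```bash
python3 -c "
from h import *
F=fx(np.load('/tmp/top.npy'))*1000
m=(F[...,0]>45)&(F[...,0]<140)&(F[...,1]>-240)&(F[...,1]<40)&(F[...,2]>50)
q=F[m];print(len(q), q[np.argsort(q[:,0])][:8].round())"
```

```text
0 []
```

>>> move_arm([
  [[-1,0,17],0],
  [[-1,0,17],0],
  [[-1,0,17],0],
  [[0,0,17],0],
  [[0,0,17],0],
  [[0,0,15],0],
  [[0,0,0],0],
  [[0,2,0],0],
  [[0,2,0],0],
  [[0,2,0],0],
  [[0,2,0],0],
  [[0,2,0],0],
  [[0,0,0],0],
])

```text
clock: 4.28
position: [0.5048, -0.0181, 0.1147]
orientation: [0.0, 0.08, 0.997, -0.0]
force: [-0.3, -0.1, 0.3]
finger_gap: 0.061
grip_force: 0.0
```

```bash
python3 -c "
from h import *
st()"
```

```text
t4.28 fix [ 12.3 -81.4 114.7] tooly 80.9 z [ 0. -0. -1.] F fix [-0.26 -0.16  0.29] gap 61.0
```

>>> move_arm([
  [[0,0,0],0],
  [[0,2,0],0],
  [[0,2,0],0],
  [[0,2,0],0],
  [[0,1,0],0],
  [[0,1,0],0],
  [[0,1,0],0],
  [[0,1,0],0],
  [[0,0,0],0],
], grip=0.074)

```text
clock: 5.4
position: [0.5064, -0.0084, 0.1146]
orientation: [-0.0, 0.08, 0.997, -0.0]
force: [-0.2, 0.6, 0.5]
finger_gap: 0.0509
grip_force: 0.0
```

```bash
python3 -c "
from h import *
st()
P=fx(cloud('scene')[1])*1000
q=P[(abs(P[...,0]-11)<26)&(P[...,2]>30)&(P[...,2]<112)&(abs(P[...,1]+30)<25)]
print(len(q),np.median(q,0),np.polyfit(q[:,2],q[:,1],1),np.polyfit(q[:,0],q[:,1],1))"
```

```text
t5.40 fix [ 12.3 -71.4 114.6] tooly 80.8 z [-0. -0. -1.] F fix [-0.26  0.55  0.46] gap 50.9
343 [  8.17504974 -34.88315188  69.43659199] [-1.03191814e-04 -3.47703090e+01] [-3.11522859e-02 -3.44855283e+01]
```

>>> move_arm([
  [[0,2.25,1],0],
  [[0,2.25,1],0],
  [[0,2.25,1],0],
  [[0,2.25,1],0],
  [[0,1.9,1.5],0],
  [[0,1.9,1.5],0],
  [[0,1.9,1.5],0],
  [[0,1.9,1.5],0],
  [[0,0,0],0],
])

```text
clock: 6.58
position: [0.5089, 0.0081, 0.1044]
orientation: [-0.0, 0.08, 0.997, -0.0]
force: [0.1, -1.2, -1.1]
finger_gap: 0.051
grip_force: 0.3
```

```bash
cat >> h.py <<'E'
def tilt():
    im,Q=cloud('scene'); P=fx(Q)*1000; g=im.astype(int)
    m=(abs(P[...,0]-11)<26)&(P[...,2]>22)&(P[...,2]<128)&(P[...,1]>-60)&(P[...,1]<110)&(g.min(-1)>70)&(g.max(-1)-g.min(-1)<40)
    q=P[m]; 
    if len(q)<20: print("few",len(q)); return im
    v,_,_,_=cv2.fitLine(q[:,1:].astype(np.float32),cv2.DIST_HUBER,0,.01,.01)[:,0],0,0,0
    l=cv2.fitLine(q[:,1:].astype(np.float32),cv2.DIST_HUBER,0,.01,.01)[:,0]
    print("n",len(q),"dir",l[:2].round(3),"tilt",round(float(np.degrees(np.arctan2(abs(l[0])*np.sign(l[0]*l[1]),abs(l[1])))),1),"pt",l[2:].round(1),"y",np.percentile(q[:,1],[2,98]).round(),"z",np.percentile(q[:,2],[2,98]).round())
    return im
E
sed -i '/v,_,_,_=/d' h.py
python3 -c "
from h import *
st();im=tilt();cv2.imwrite('pics/s2.png',cv2.resize(im[150:330,200:440,::-1],(800,600)))"
```

```text
t6.58 fix [ 12.2 -54.8 104.4] tooly 80.9 z [-0. -0. -1.] F fix [ 0.28 -1.16 -1.14] gap 51.0
n 584 dir [0.149 0.989] tilt 8.6 pt [-29.6  67.9] y [-58. -18.] z [ 23. 126.]
```

View pics/s2.png

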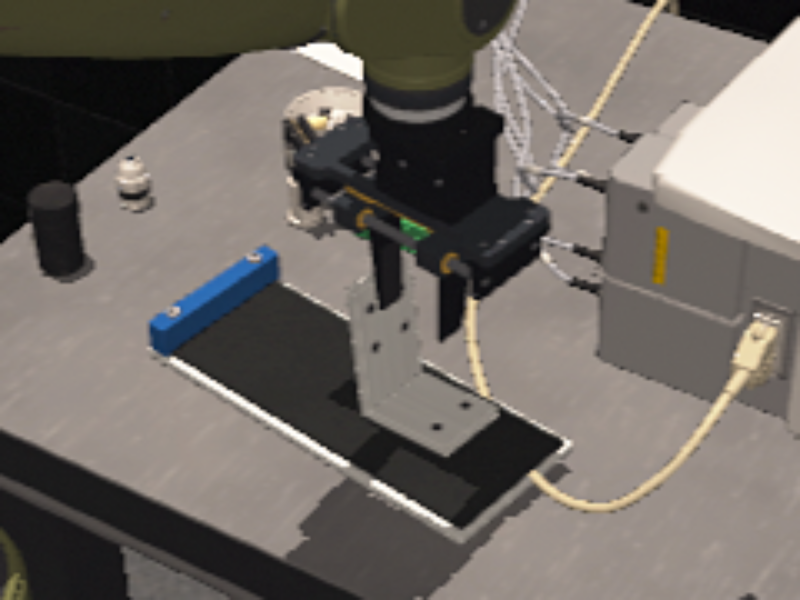

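The bracket is tilting about its heel, with the left finger at (385, 290) against the long leg and the right finger at (450, 320) over the short leg. Continuing.

>>> move_arm([
  [[0,1.55,1.9],0],
  [[0,1.55,1.9],0],
  [[0,1.55,1.9],0],
  [[0,1.55,1.9],0],
  [[0,1.1,2.5],0],
  [[0,1.1,2.5],0],
  [[0,1.1,2.5],0],
  [[0,1.1,2.5],0],
  [[0,0.4,2.3],0],
  [[0,0.4,2.3],0],
  [[0,0.4,2.3],0],
  [[0,0.4,2.3],0],
  [[0,0.4,2.3],0],
  [[0,0,0],0],
])

```text
clock: 8.38
position: [0.5108, 0.0204, 0.0753]
orientation: [-0.0, 0.08, 0.997, -0.0]
force: [0.1, -1.1, 0.6]
finger_gap: 0.051
grip_force: 0.3
```

```bash
python3 -c "
from h import *
st();tilt()"
```

```text
t8.38 fix [ 12.3 -42.3  75.3] tooly 80.8 z [-0. -0. -1.] F fix [ 0.29 -1.09  0.59] gap 51.0
n 593 dir [0.359 0.933] tilt 21.1 pt [-18.3  65.2] y [-57.   6.] z [ 24. 124.]
```

>>> move_arm([
  [[0,0,2.3],0],
  [[0,0,2.3],0],
  [[0,0,2.3],0],
  [[0,0,2.3],0],
  [[0,0.9,0.4],0],
  [[0,0.9,0.4],0],
  [[0,0.9,0.3],0],
  [[0,0.9,0.3],0],
  [[0,0,0],0],
])

```text
clock: 9.55
position: [0.5116, 0.0241, 0.065]
orientation: [0.0, 0.08, 0.997, 0.0]
force: [0.4, 0.3, -0.5]
finger_gap: 0.0508
grip_force: 0.2
```

```bash
python3 -c "
from h import *
st();im=tilt();cv2.imwrite('pics/s3.png',cv2.resize(im[150:330,200:440,::-1],(800,600)))"
```

```text
t9.55 fix [ 12.5 -38.6  65. ] tooly 80.8 z [ 0.  0. -1.] F fix [ 0.38  0.34 -0.47] gap 50.8
n 600 dir [0.462 0.887] tilt 27.5 pt [-11.2  65.4] y [-56.  16.] z [ 26. 118.]
```

View pics/s3.png

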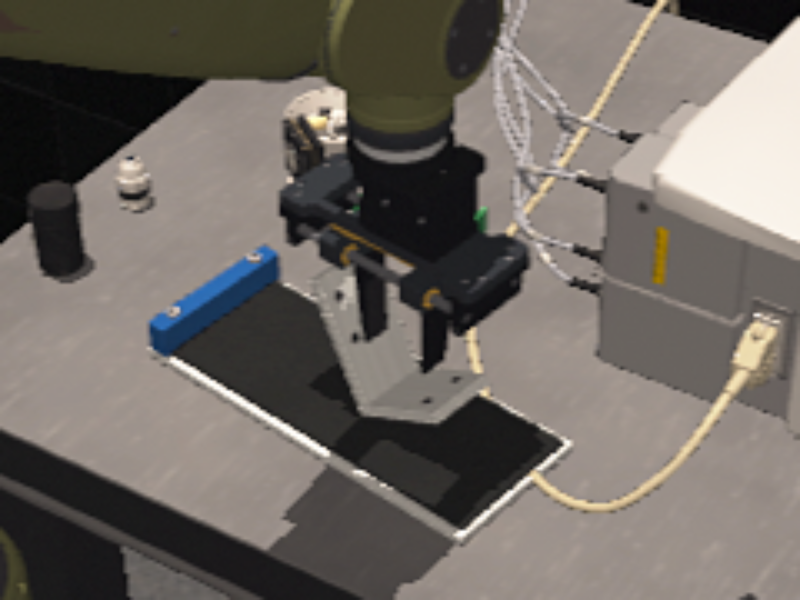

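The tilt is close to 30°. The left finger pushes the long leg at (370, 330), and the right finger's tip at (432, 365) is just above the short leg, ready to catch it.

>>> move_arm([
  [[0,0.9,0],0],
  [[0,0.9,0],0],
  [[0,0.9,0],0],
  [[0,0.9,0],0],
  [[0,0.9,0],0],
  [[0,0.9,0],0],
  [[0,0.9,0],0],
  [[0,0.9,0],0],
  [[0,0.9,0],0],
  [[0,0.9,0],0],
  [[0,0,0],0],
])

```text
clock: 10.98
position: [0.5132, 0.0329, 0.0651]
orientation: [0.0, 0.08, 0.997, -0.0]
force: [1.0, 0.1, 0.7]
finger_gap: 0.051
grip_force: 0.4
```

```bash
python3 -c "
from h import *
st();im=tilt()"
```

```text
t10.97 fix [ 12.7 -29.6  65.1] tooly 80.8 z [ 0. -0. -1.] F fix [0.93 0.28 0.66] gap 51.0
n 684 dir [0.743 0.669] tilt 48.0 pt [12.2 60.6] y [-39.  51.] z [27. 98.]
```

```bash
python3 -c "
from h import *
im=tilt();cv2.imwrite('pics/s4.png',cv2.resize(im[190:280,260:380,::-1],(800,600),interpolation=cv2.INTER_CUBIC))"
```

```text
n 683 dir [0.742 0.67 ] tilt 47.9 pt [12.3 61. ] y [-41.  52.] z [27. 97.]
```

View pics/s4.png

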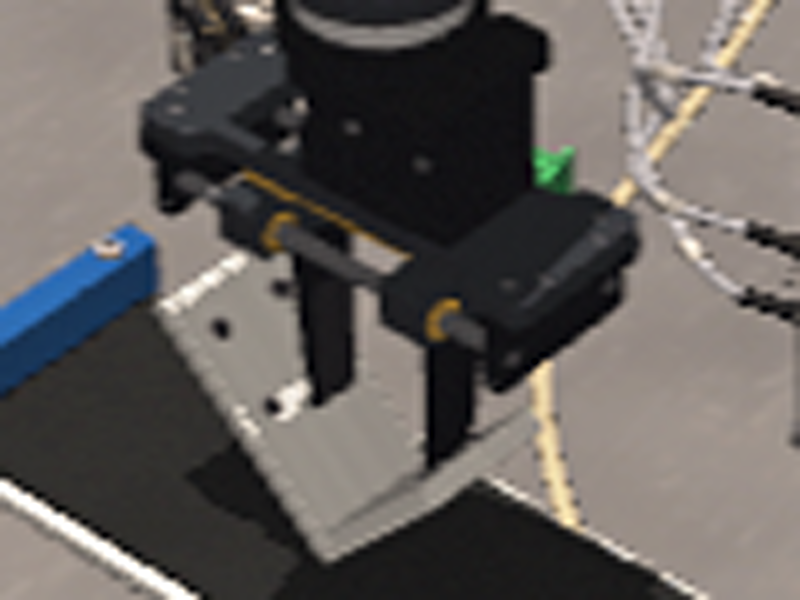

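The short leg now rests on the right finger at (440, 460) and the left finger is clear of the long leg, so the bracket is caught at about 46°. I'll let it down by following the arc.

>>> move_arm([
  [[0,1.2,-0.75],0],
  [[0,1.2,-0.75],0],
  [[0,1.2,-0.75],0],
  [[0,1.2,-0.75],0],
  [[0,1.2,-0.75],0],
  [[0,1.2,-0.75],0],
  [[0,1.2,-0.75],0],
  [[0,1.2,-0.75],0],
  [[0,1.3,-0.5],0],
  [[0,1.3,-0.5],0],
  [[0,1.3,-0.5],0],
  [[0,1.3,-0.5],0],
  [[0,1.3,-0.5],0],
  [[0,1.3,-0.5],0],
  [[0,1.3,-0.5],0],
  [[0,1.3,-0.5],0],
  [[0,0,0],0],
])

```text
clock: 13.2
position: [0.5162, 0.0527, 0.075]
orientation: [-0.0, 0.08, 0.997, 0.0]
force: [0.1, 1.7, 0.3]
finger_gap: 0.0514
grip_force: 0.7
```

```bash
python3 -c "
from h import *
st();im=tilt()"
```

```text
t13.20 fix [12.5 -9.6 75. ] tooly 80.8 z [-0.  0. -1.] F fix [-0.18  1.72  0.34] gap 51.4
n 806 dir [0.983 0.184] tilt 79.4 pt [33.3 50.7] y [-57.  74.] z [26. 95.]
```

```bash
cat >> h.py <<'E'
def lie():
    im,Q=cloud('scene'); P=fx(Q)*1000; g=im.astype(int)
    m=(abs(P[...,0]-11)<27)&(P[...,2]>17)&(P[...,2]<75)&(P[...,1]>10)&(P[...,1]<132)&(g.min(-1)>60)&(g.max(-1)-g.min(-1)<40)
    q=P[m]; p,res,*_=np.polyfit(q[:,1],q[:,2],1,full=True)
    r=q[:,2]-np.polyval(p,q[:,1]); k=abs(r-np.median(r))<5; p=np.polyfit(q[k,1],q[k,2],1); th=np.pi/2-np.arctan(p[0])
    # inner face point = heel+(-10cos,10 sin)+s(sin,cos); heel z=12
    s=(0-10*np.sin(th))/np.cos(th) if abs(np.cos(th))>.05 else 0
    y12=(12-p[1])/p[0]; print("n",len(q),"tilt",np.degrees(th).round(1),"heel y",(y12-s*np.sin(th)+10*np.cos(th)).round(1),"end y",np.percentile(q[k,1],99).round(1),"x",np.percentile(q[k,0],[1,99]).round(1),"z",np.percentile(q[k,2],[2,98]).round(1))
    return im
E
python3 -c "
from h import *
im=lie();cv2.imwrite('pics/s5.png',cv2.resize(im[190:280,260:380,::-1],(800,600),interpolation=cv2.INTER_CUBIC))"
```

```text
n 471 tilt 67.5 heel y -26.7 end y 76.1 x [-15.5  36.8] z [37.  66.3]
```

View pics/s5.png

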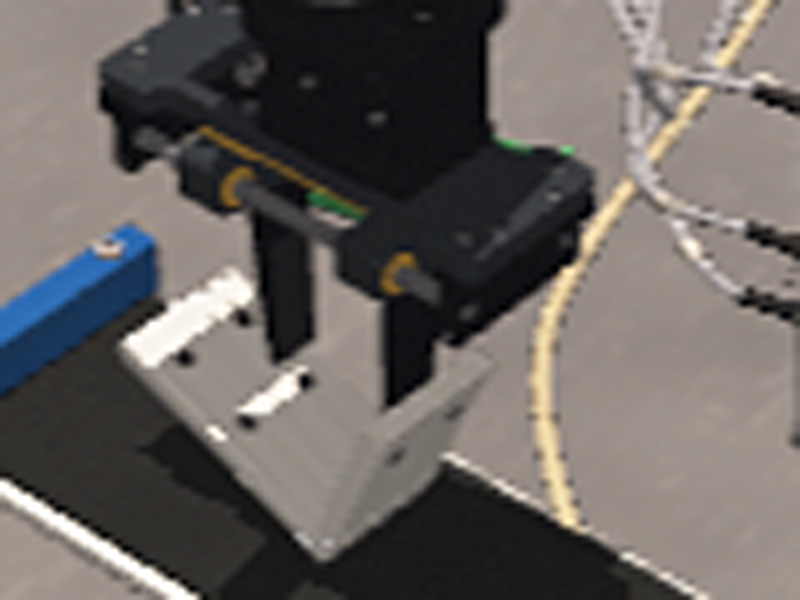

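At about 66° the right finger (405, 390) holds the short leg and the heel (325, 550) hasn't moved. Continuing to lower.

>>> move_arm([
  [[0,1.2,-0.3],0],
  [[0,1.2,-0.3],0],
  [[0,1.2,-0.2],0],
  [[0,1.2,-0.2],0],
  [[0,1.2,-0.2],0],
  [[0,1.2,-0.2],0],
  [[0,1.2,-0.2],0],
  [[0,1.2,-0.2],0],
  [[0,1.2,-0.2],0],
  [[0,1.2,-0.2],0],
  [[0,1.1,0],0],
  [[0,1.1,0],0],
  [[0,1.1,0],0],
  [[0,1.1,0],0],
  [[0,1.1,0],0],
  [[0,1.1,0],0],
  [[0,1.1,0],0],
  [[0,1.1,0],0],
  [[0,1.1,0],0],
  [[0,0,0],0],
])

```text
clock: 15.8
position: [0.5198, 0.0743, 0.0772]
orientation: [0.0, 0.08, 0.997, -0.0]
force: [0.9, 1.5, 1.0]
finger_gap: 0.051
grip_force: 0.9
```

```bash
python3 -c "
from h import *
st();im=lie()"
```

```text
t15.80 fix [12.7 12.3 77.2] tooly 80.8 z [ 0. -0. -1.] F fix [0.62 1.6  1.03] gap 51.0
n 428 tilt 85.6 heel y -40.2 end y 87.6 x [-15.9  36.9] z [24.  34.1]
```

>>> move_arm([
  [[0,0.7,0],0],
  [[0,0.7,0],0],
  [[0,0.7,0],0],
  [[0,0.7,0],0],
  [[0,0.7,0],0],
  [[0,0.7,0],0],
  [[0,0.7,0],0],
  [[0,0.7,0],0],
  [[0,0.7,0],0],
  [[0,0.7,0],0],
  [[0,0.7,0],0],
  [[0,0.7,0],0],
  [[0,0.7,0],0],
  [[0,0.7,0],0],
  [[0,0,0],0],
])

```text
clock: 17.73
position: [0.5212, 0.0839, 0.0772]
orientation: [-0.0, 0.08, 0.997, -0.0]
force: [0.4, -1.1, -0.2]
finger_gap: 0.051
grip_force: 0.0
```

```bash
python3 -c "
from h import *
st();im=lie()"
```

```text
t17.73 fix [12.6 22.  77.2] tooly 80.8 z [-0. -0. -1.] F fix [ 0.6  -1.04 -0.2 ] gap 51.0
n 359 tilt 90.0 heel y -23294.0 end y 87.5 x [-15.3  37.3] z [17.6 25.8]
```

>>> move_arm([
  [[0,2,-5],0],
  [[0,0,-15],0],
  [[0,0,-15],0],
  [[0,0,-12],0],
  [[0,-10,0],0],
  [[0,-20,0],0],
  [[0,-20,0],0],
  [[0,-20,0],0],
  [[0,-15,0],0],
  [[0,0,0],10],
  [[0,0,0],10],
  [[0,0,0],10],
  [[0,0,0],10],
  [[0,0,0],10],
  [[0,0,0],10],
  [[0,0,0],10],
  [[0,0,0],10],
  [[0,0,0],10],
  [[0,0,0],0],
])

```text
clock: 20.15
position: [0.5078, 0.0017, 0.1239]
orientation: [-0.0, 0.761, 0.649, -0.0]
force: [-0.6, 0.1, -0.0]
finger_gap: 0.0514
grip_force: 0.0
```

```bash
python3 -c "
from h import *
st();im,Q=cloud('top'); P=fx(Q)*1000
z=P[...,2];g=im.astype(int).min(-1)
q=P[(abs(P[...,0]-11)<36)&(abs(P[...,1])<135)&(z>17)&(z<28)&(g>70)]
print(len(q),cv2.minAreaRect(q[:,:2].astype(np.float32)),np.percentile(q[:,1],[1,99]))
im=lie();cv2.imwrite('pics/s6.png',cv2.resize(im[150:330,200:440,::-1],(800,600),interpolation=cv2.INTER_CUBIC))"
```

```text
t20.15 fix [ 12.2 -61.3 123.9] tooly -9.1 z [-0.001  0.    -1.   ] F fix [-0.65 -0.01 -0.05] gap 51.4
451 ((14.287126541137695, 38.49481201171875), (102.7898941040039, 60.62226867675781), 88.16648864746094) [17.84278334 89.19176964]
n 361 tilt 90.6 heel y 1068.2 end y 88.4 x [-15.6  36.9] z [18.2 26.3]
```

View pics/s6.png

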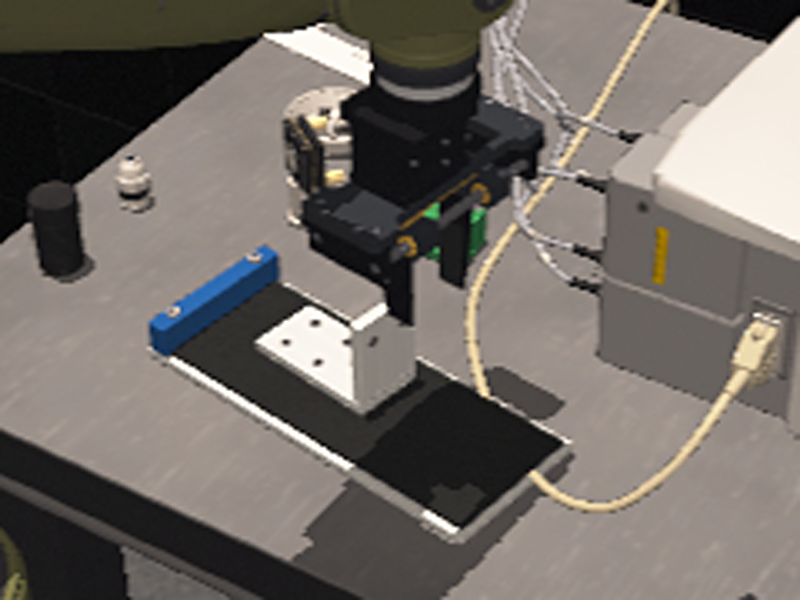

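The bracket lies flat on its long leg (260–415, 305–410), the short leg stands up, and the fingers are turned and behind it. Leg end is at y≈89, about 51 mm short of the bar. Next: down behind it, then push.

>>> move_arm([
  [[0,0,15],0],
  [[0,0,20],0],
  [[0,0,20],0],
  [[0,0,20],0],
  [[0,0,15],0],
  [[0,0,0],0],
  [[5,0,0],0],
  [[5,0,0],0],
  [[5,0,0],0],
  [[3,0,0],0],
  [[2,0,0],0],
  [[2,0,0],0],
  [[2,0,0],0],
  [[3,0,0],0],
  [[3,0,0],0],
  [[3,0,0],0],
  [[0,0,0],0],
], grip=-0.47)

```text
clock: 22.38
position: [0.5133, 0.0349, 0.0342]
orientation: [-0.0, 0.761, 0.648, 0.0]
force: [0.3, -0.3, -0.6]
finger_gap: 0.0249
grip_force: 0.2
```

```bash
python3 -c "
from h import *
st();im=lie()"
```

```text
t22.38 fix [ 12.4 -27.7  34.2] tooly -9.2 z [-0.  0. -1.] F fix [ 0.33 -0.26 -0.59] gap 24.9
n 202 tilt 90.4 heel y 1370.3 end y 96.5 x [-15.7  12.8] z [18.3 25.8]
```

>>> move_arm([
  [[3,0,0],0],
  [[3,0,0],0],
  [[3,0,0],0],
  [[3,0,0],0],
  [[3,0,0],0],
  [[3,0,0],0],
  [[3,0,0],0],
  [[3,0,0],0],
  [[3,0,0],0],
  [[3,0,0],0],
  [[3,0,0],0],
  [[3,0,0],0],
  [[1,0,0],0],
  [[0,0,0],0],
])

```text
clock: 24.18
position: [0.5192, 0.0714, 0.0341]
orientation: [-0.0, 0.761, 0.648, 0.0]
force: [-1.1, 0.2, -0.5]
finger_gap: 0.0252
grip_force: 0.4
```

```bash
python3 -c "
from h import *
st();im=lie()"
```

```text
t24.18 fix [12.6  9.3 34.1] tooly -9.2 z [ 0.  0. -1.] F fix [-1.14  0.05 -0.52] gap 25.2
n 283 tilt 94.8 heel y 95.5 end y 127.3 x [-15.6  28.2] z [18.  33.9]
```

Now slow 0.7 mm steps until the force shows contact with the bar.

>>> move_arm([
  [[0.8,0,0],0],
  [[0.8,0,0],0],
  [[0.8,0,0],0],
  [[0.8,0,0],0],
  [[0.8,0,0],0],
  [[0,0,0],0],
])

```text
clock: 24.98
position: [0.5198, 0.0751, 0.0341]
orientation: [-0.0, 0.761, 0.648, 0.0]
force: [-0.4, -0.9, -0.6]
finger_gap: 0.0251
grip_force: 0.9
```

```bash
python3 -c "
from h import *
st()"
```

```text
t24.98 fix [12.6 13.1 34.1] tooly -9.2 z [-0.  0. -1.] F fix [-0.27 -1.   -0.55] gap 25.1
```

>>> move_arm([
  [[0.7,0,0],0],
  [[0.7,0,0],0],
  [[0.7,0,0],0],
  [[0,0,0],0],
])

```text
clock: 25.48
position: [0.5202, 0.076, 0.0344]
orientation: [0.001, 0.761, 0.649, -0.001]
force: [-0.7, -5.7, 1.7]
finger_gap: 0.0254
grip_force: 3.7
```

>>> move_arm([
  [[0.7,0,0],0],
  [[0.7,0,0],0],
  [[0,0,0],0],
])

```text
clock: 25.85
position: [0.5203, 0.0761, 0.0347]
orientation: [0.002, 0.761, 0.649, -0.002]
force: [-3.5, -12.3, 5.0]
finger_gap: 0.0254
grip_force: 6.5
```

>>> move_arm([
  [[0.5,0,0],0],
  [[0,0,0],0],
  [[-1,0,0],0],
  [[-1,0,0],0],
  [[-2,0,0],0],
  [[-10,0,0],0],
  [[-20,0,0],0],
  [[-20,0,0],0],
  [[-20,0,-10],0],
  [[-20,0,-30],0],
  [[-20,0,-40],0],
  [[-20,0,-40],0],
  [[-20,0,-30],0],
  [[0,0,0],0],
])

```text
clock: 27.6
position: [0.4976, -0.0744, 0.1875]
orientation: [0.003, 0.762, 0.648, 0.002]
force: [0.3, 0.5, -0.2]
finger_gap: 0.0253
grip_force: 0.0
```

```bash
python3 -c "
from h import *
st();lie()
im,Q=cloud('top'); P=fx(Q)*1000
z=P[...,2];g=im.astype(int).min(-1)
q=P[(abs(P[...,0]-11)<45)&(P[...,1]<139)&(P[...,1]>-20)&(z>17)&(z<28)&(g>70)]
print(len(q),cv2.minAreaRect(q[:,:2].astype(np.float32)),np.percentile(q[:,1],[1,99]))
im2=cloud('scene')[0]
cv2.imwrite('pics/f.png',np.hstack([cv2.resize(x[...,::-1],(400,400),interpolation=cv2.INTER_CUBIC) for x in (im[200:280,230:310],im2[200:300,230:330])]))"
```

```text
t27.60 fix [  14.  -138.1  187.5] tooly -9.3 z [ 0.006 -0.001 -1.   ] F fix [ 0.25  0.59 -0.25] gap 25.3
n 607 tilt 104.4 heel y 99.9 end y 124.4 x [-15.7  37.5] z [18.1 47. ]
624 ((13.215585708618164, 88.59999084472656), (61.7398567199707, 100.3628158569336), 0.004274249542504549) [ 41.98314072 137.80620917]
```

View pics/f.png

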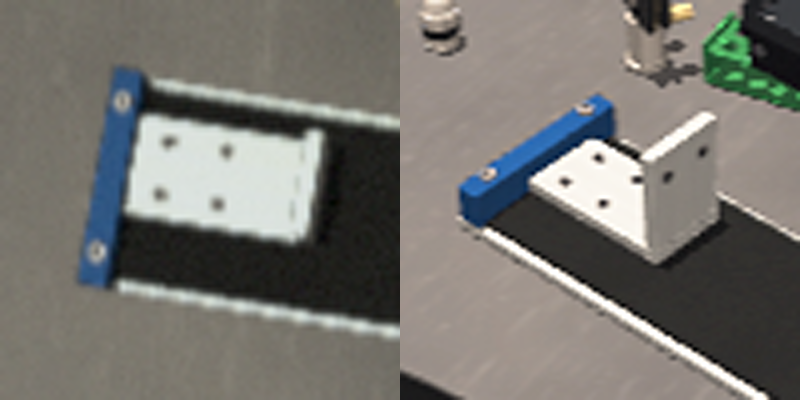

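The long leg's end is flush along the bar in both views (left crop, px 130–150, 115–215). The bracket is square to the fixture and the gripper is clear of it.

```bash
python3 -c "
from workcell import env
print(env.job_done())"
```

```text
the job is handed in; nothing more can be done
None
```

The bracket was tipped over and let down gently, apart from roughly 10° of free swing just past the balance point before the finger caught it. It now lies on its long leg, flush against the blue stop bar. The other loose things were left alone, and the job was handed in after about 28 s of the 58 s allowed.

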